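# Gauge the disc, hold open its lid

## Task

Push the sprung gauge's foot down onto the steel disc that stands under it, to check the disc's height. If it is the tall size (36 mm) then lift the chest's blue lid, if it is the short size (24 mm) the red lid, by its handle to 45 degrees (within 8 degrees), so that a workmate can drop discs in. Finish while still holding that lid steady at this angle, as it falls shut if let go; keep the other lid shut, and leave the discs and everything else on the bench where they are.

Things in the scene. Friction and masses are not known exactly. Their poses are not given: they have to be found in the camera images.
- gauge: green height gauge fixed to the bench: steel base plate 150 (x) x 140 (y) x 12 mm, a column 155 mm tall on it centred at x = +55 mm, and a 30 mm wide arm over the plate whose top is 150 mm above the bench. Origin under the centre of the base plate; the column is on its +x side, which is turned roughly towards the robot, z is up. Only where it stands and its yaw change
- gauge_foot (a joint): how far the gauge's foot has been pushed down (m): 0 = up (foot 60 mm above the base plate), at most 0.050. Disc height = 0.060 minus this value when the foot rests on it (about 0.024 on the tall disc, 0.036 on the short one). A spring returns it: about 1.2 N to start it, about 5.5 N at 0.036
- gauge_cap (a point): centre of the top face of the black round cap (36 mm across, 12 mm thick) on top of the gauge's vertical spindle; pushing it straight down lowers the foot (brass, 30 mm across). 219 mm above the bench when up; moves down with the foot; at x = -15 mm, y = 0 in the gauge's frame
- anvil (a point): point on the top face of the gauge's base plate (12 mm above the bench) straight below the foot; the disc to be checked stands here, within 5 mm
- chest: grey steel chest fixed to the bench, 170 (x) x 300 (y) x 100 mm, two compartments side by side, each with its own lid hinged on the far (+x) rim. Origin under its centre, z up; the blue lid is on its +y half, the red lid on its -y half; handles are at the front (-x)
- blue_lid (a joint): opening angle (rad) of the blue lid, the chest's +y lid, for the tall discs: 0 shut, grows as the front edge rises, stop at 1.35; 45 degrees is 0.785. The hinge line is parallel to the chest's y axis, at x = +85 mm, z = 100 mm in the chest's frame. Plain hinge, almost no friction: the lid (0.3 to 0.65 kg) falls shut from any angle when let go
- red_lid (a joint): opening angle (rad) of the red lid, the chest's -y lid, for the short discs: 0 shut, grows as the front edge rises, stop at 1.35; 45 degrees is 0.785. The hinge line is parallel to the chest's y axis, at x = +85 mm, z = 100 mm in the chest's frame. Plain hinge, almost no friction: the lid (0.3 to 0.65 kg) falls shut from any angle when let go
- blue_handle (a point): middle of the blue lid's handle bar: a round steel bar 12 mm thick, 100 mm long, parallel to the chest's y axis, standing over the lid on two end posts. The point is on the bar's centre line, 155 mm in front of the hinge line and 45 mm above it when shut (38 mm above the lid's top face), at y = +75 mm in the chest's frame; 161 mm from the hinge line; it swings with the lid
- red_handle (a point): middle of the red lid's handle bar: a round steel bar 12 mm thick, 100 mm long, parallel to the chest's y axis, standing over the lid on two end posts. The point is on the bar's centre line, 155 mm in front of the hinge line and 45 mm above it when shut (38 mm above the lid's top face), at y = -75 mm in the chest's frame; 161 mm from the hinge line; it swings with the lid
- tall_disc: loose turned steel disc, 48 mm across, 36 mm high; origin at the centre of its underside. One disc stands on the gauge's plate, the other on a 12 mm plate towards the far edge of the bench
- short_disc: loose turned steel disc, 48 mm across, 24 mm high; origin at the centre of its underside
- spanner: steel spanner, 170 mm, lying flat in front of the robot. Loose bystander; leave it alone.
- hammer: hammer, 280 mm. Loose bystander; leave it alone.
- spray_can: can with an orange label, 60 mm across, 120 mm tall. Loose bystander; leave it alone.
- bolt_tin: small aluminium bowl, 76 mm across, 60 mm high. Loose bystander; leave it alone.
- brush: hand brush. Loose bystander; leave it alone.
- vee_block: dark steel vee block, 60 x 50 x 42 mm. Loose bystander; leave it alone.
Not all that is in view belongs to the job. Leave any yellow look-alike of the short_disc alone.

How it is judged (in metres and radians):
On the way, in this order (a step that is already met when the one before it is completed fails the run):
1. the gauge's foot is pressed onto the disc under it (contact over 1 N) for 0.2 s, both lids shut ((((horizontal distance between tall_disc and anvil below 0.02 m and height (world z) of tall_disc below 0.02 m) and contact force between gauge_foot and tall_disc above 1 N) or ((horizontal distance between short_disc and anvil below 0.02 m and height (world z) of short_disc below 0.02 m) and contact force between gauge_foot and short_disc above 1 N)) and value of joint each of blue_lid, red_lid below 0.1 rad), for 0.2 s.
2. the lid for that disc is held by the gripper at 45 +- 8 degrees, the other shut ((((horizontal distance between tall_disc and anvil below 0.02 m and height (world z) of tall_disc below 0.02 m) and (value of joint blue_lid between 0.645 and 0.925 rad and velocity of joint blue_lid between -0.08 and 0.08 rad/s and contact force between blue_lid and the fingers above 0.3 N and value of joint red_lid below 0.05 rad)) or ((horizontal distance between short_disc and anvil below 0.02 m and height (world z) of short_disc below 0.02 m) and (value of joint red_lid between 0.645 and 0.925 rad and velocity of joint red_lid between -0.08 and 0.08 rad/s and contact force between red_lid and the fingers above 0.3 N and value of joint blue_lid below 0.05 rad)))), for 0.3 s.
At the end, for the whole second after the job is handed in: Disc still under the gauge, foot sprung back up. Its lid (tall: blue, short: red) still, at 45 +- 8 degrees (0.645 to 0.925 rad), carried by the fingers (contact over 0.3 N); the other lid shut (under 0.05 rad) ((((horizontal distance between tall_disc and anvil below 0.02 m and height (world z) of tall_disc below 0.02 m) and (value of joint blue_lid between 0.645 and 0.925 rad and velocity of joint blue_lid between -0.08 and 0.08 rad/s and contact force between blue_lid and the fingers above 0.3 N and value of joint red_lid below 0.05 rad)) or ((horizontal distance between short_disc and anvil below 0.02 m and height (world z) of short_disc below 0.02 m) and (value of joint red_lid between 0.645 and 0.925 rad and velocity of joint red_lid between -0.08 and 0.08 rad/s and contact force between red_lid and the fingers above 0.3 N and value of joint blue_lid below 0.05 rad))) and value of joint gauge_foot below 0.005 m); the arm keeps its last pose, push and grip.
It fails at once if the wrong lid is opened (over 0.2 rad) (((horizontal distance between tall_disc and anvil below 0.02 m and height (world z) of tall_disc below 0.02 m) and value of joint red_lid above 0.2 rad) or ((horizontal distance between short_disc and anvil below 0.02 m and height (world z) of short_disc below 0.02 m) and value of joint blue_lid above 0.2 rad)).
It fails at once if a disc is shifted by more than 15 mm (distance of any of tall_disc, short_disc from where it was at the start of the episode above 0.015 m).
It fails at once if another loose thing on the bench is moved by more than 30 mm (distance of any of spanner, hammer, spray_can, bolt_tin, brush, vee_block from where it was at the start of the episode above 0.03 m).
It also fails if it takes over 48 s, if anything falls off the work surface, if the arm or the gripper's body presses on something with over 40 N, if the wrist force passes 120 N, or if a joint passes its speed limit or range.

## Robot

A 7-joint arm with a two-finger parallel gripper is mounted at the origin on the work surface. World frame = base frame: x ahead of the robot, y to its left, z up, the work surface at z = 0. Lengths are in mm, angles in rad, forces in N, time in s.
With the tool pointing down it reaches from about 400 to 875 mm from the base axis. Payload 4.4 kg.
Tool frame: the origin (TCP) lies midway between the tips of the shut fingers; the grasp point (between the pads) lies 19 mm behind it; z points along the fingers, y is the line along which they close (so a half turn about z gives the same grasp; the last joint's range is limited). The gripper opens to 85 mm and grips with 20 to 120 N. Pads are 22 mm wide; open, the fingers measure 114 mm over their backs; the gripper's body (76 mm by 85 mm) begins 54 mm behind the grasp point. The pads swing forward as they close: fully open they stand 13 mm farther back than shut.
Start: joints at [-1.173, 0.628, 0.038, 1.517, -0.027, 0.996, -0.02], TCP at [290.757, 581.359, 231.313] pointing down, gripper open.
Joint ranges: [-3.06, 3.06], [-0.37, 2.12], [-1.25, 1.32], [0.18, 2.47], [-1.1, 4.24], [0.23, 1.98], [-2.94, 2.94]. Speed limits (rad/s): [2.57, 2.57, 3.14, 3.14, 3.14, 3.14, 3.14].

## Interface

Orientations are given as [roll, pitch, yaw] about the fixed x, y, z axes, in that order (R = Rz(yaw) Ry(pitch) Rx(roll)).
In Python, from cell import ctrl gives the robot as it stands.
- The arm moves only by the shell command python3 -m handwheel 'ROWS'. ROWS is JSON, a list of rows, each a list of 3 entries, a list of its own where there are three numbers: the turn, a rotation vector about the tool's x, y, z in degrees, then the shift along the tool's x, y, z in m, then the closure, from 0 (fully open) to 1 (shut). A call has 1 to 5 rows; each row shifts and turns the commanded pose from where the row before left it, along the tool's axes as they then stand; what a row does not reach is not made up. A row lasts 1/12 s, in which the tool goes at most 41.7 mm and 7.16 degrees, less where a joint would pass 70% of its speed; a pose out of reach is approached as far as the arm can. A call is refused whole if a number of a shift passes 0.0417 or a number of a turn 7.16, either way. A call with a gripper value outside its range is refused whole. The fingers move at their own pace and stop on an object; the grip force is fixed at half the most. Time passes only in rows, so rows that do not move let the fingers close. It gives the time, the measured TCP pose, the force, the opening and the grip force at its end, in the units of the state.
- ctrl.read_state(): the state, without advancing time (a new reading comes with each control period).
- ctrl.get_image(name): name is "scene" or "top" or "wrist"; returns a dict with "pixels" (420x560x3 uint8, red, green, blue), "fx", "fy", "cx", "cy" (pixels), "pose" (4x4, takes a point from camera to world coordinates); the wrist camera has in their place "T_tool_cam" (4x4, takes a point from camera to tool coordinates, whose origin is the TCP and whose axes are the flange's). Camera axes: x right, y up, looking along -z (the intrinsics and any distortion apply to the point x, -y, -z); pixel columns grow to the right and rows downward; lengths in mm; the calibration is good to about 2 mm. The wrist camera is an equidistant fisheye: a pixel r from the principal point sees the ray r / f radians off the axis. A picture is of the moment at which its call begins: read the wrist's pose just before it. There is no depth.
- ctrl.finish_job(): hands the job in; it is judged then, once.
The state is a dict: "clock": time; "qpos": joint angles; "qd": joint speeds; "tau": joint torques, N m; "eef_pos": TCP position; "tool_rot": TCP orientation; "force": force on the tool from outside, world axes, zero at the start; "torque": the same for the moment, N m; "width": finger opening in mm; "gripper_force": force on a finger pad.
Only numpy, scipy, OpenCV 4.12 (cv2) and the standard library are available. Lean on these libraries where they do the work, as an engineer would, in place of code of your own. Each camera call takes 0.05 s, during which the arm holds its last target. There are 200 camera calls.

## Working session

There is one attempt and no reset: what is moved stays moved. The work goes in short steps, Python scripts to look and compute and a shell command to move; the robot and the scene stay as the last step left them, time stands still between calls to the robot, and variables do not carry over. Pictures are saved under pics/ and viewed, at most 10 in all, crops included, and the job is handed in when it is done.

```bash
mkdir -p pics; ls; python3 - <<'E'
from cell import ctrl
import cv2,pickle
s=ctrl.read_state();print({k:s[k] for k in('clock','eef_pos','tool_rot','force','width')})
d={}
for n in("scene","top"):
    im=ctrl.get_image(n);d[n]=im
    cv2.imwrite(f"pics/{n}0.png",cv2.cvtColor(im["pixels"],cv2.COLOR_RGB2BGR))
    print(n,im["fx"],im["fy"],im["cx"],im["cy"],im["pose"],[k for k in im])
pickle.dump(d,open("d0.pkl","wb"))
E
```

```text
pics
{'clock': 0.0, 'eef_pos': array([290.45359813, 580.77957308, 230.3640985 ]), 'tool_rot': array([-3.13964149e+00,  2.50784217e-05,  2.67781718e+00]), 'force': array([-0.12501132, -0.03543964, -0.2365853 ]), 'width': 85.49094793673638}
scene 465.0896121058512 465.0896121058512 286.0856226211225 204.48865835608987 [[ 4.34475315e-01 -7.14449323e-01  5.48446319e-01  1.38888499e+03]
 [ 9.00658021e-01  3.40027268e-01 -2.70548678e-01 -4.00840097e+02]
 [ 6.80661616e-03  6.11509298e-01  7.91207968e-01  1.35036506e+03]
 [ 0.00000000e+00  0.00000000e+00  0.00000000e+00  1.00000000e+00]] ['pixels', 'fx', 'fy', 'cx', 'cy', 'pose']
top 442.01581197341187 442.01581197341187 277.1858624822326 212.30322550012596 [[ 1.16139912e-01  9.71809977e-01 -2.05175263e-01  3.07059652e+02]
 [-9.93232713e-01  1.13748701e-01 -2.34523290e-02 -2.28690135e+01]
 [ 5.47212354e-04  2.06510535e-01  9.78444224e-01  1.42812240e+03]
 [ 0.00000000e+00  0.00000000e+00  0.00000000e+00  1.00000000e+00]] ['pixels', 'fx', 'fy', 'cx', 'cy', 'pose']
```

View pics/scene0.png

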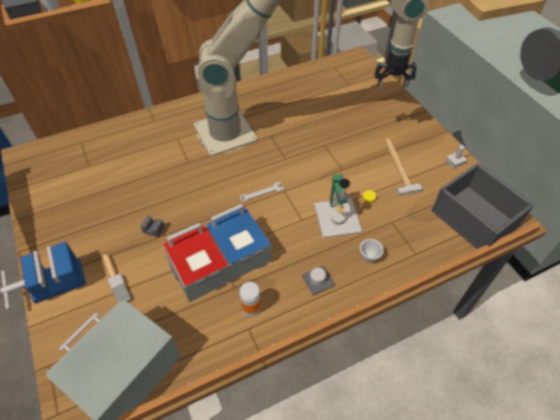

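View pics/top0.png

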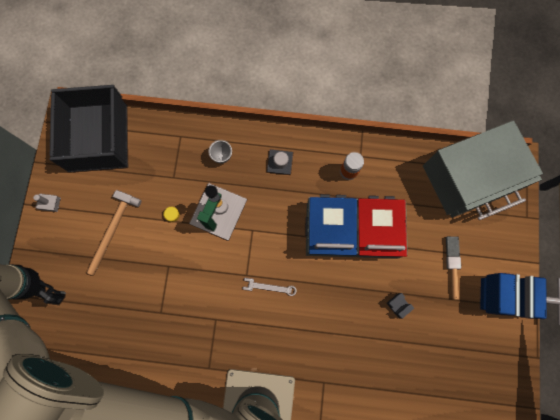

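The scene view shows the chest at about (220,250), the gauge at (338,205), the other disc on its plate at (318,277) and the yellow decoy at (369,196). In the top view the gauge cap is near (211,191), the blue handle near (335,246) and the red handle near (383,247). I'll enlarge both to read off points.

```bash
python3 - <<'E'
import cv2
a=cv2.imread("pics/top0.png")[165:265,180:420];cv2.imwrite("pics/c1.png",cv2.resize(a,None,fx=3.33,fy=3.33,interpolation=cv2.INTER_CUBIC))
a=cv2.imread("pics/scene0.png")[165:310,150:370];cv2.imwrite("pics/c2.png",cv2.resize(a,None,fx=3.6,fy=3.6,interpolation=cv2.INTER_CUBIC))
E
```

```text
(no output)
```

View pics/c1.png

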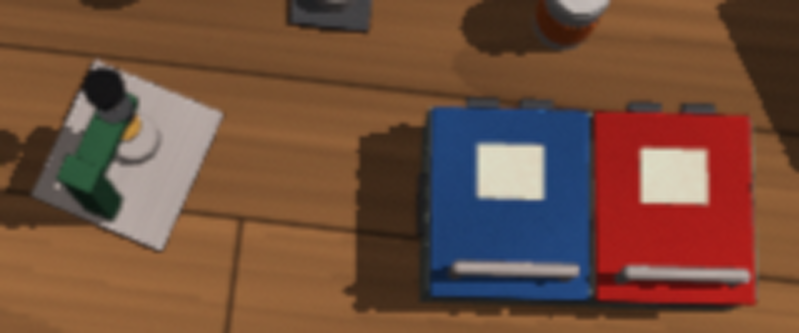

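View pics/c2.png

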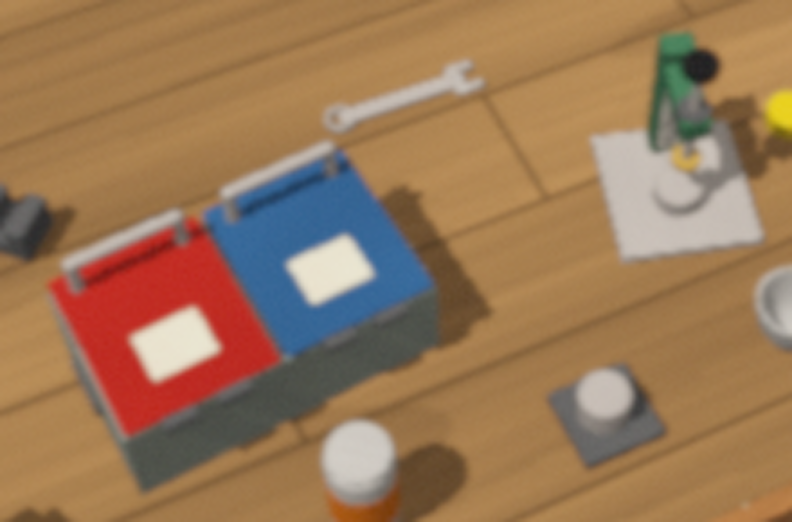

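The top crop shows the gauge plate corners at c1 (97,62), (222,112), (161,251), (33,193), the cap at (104,88), the blue bar from (453,269) to (578,271) and the red bar from (627,274) to (748,277). The scene crop shows the same features. Next I fit both poses using the two cameras.

```bash
cat > h.py <<'E'
import numpy as np,pickle
from scipy.optimize import least_squares
def proj(im,P):
    T=np.linalg.inv(im["pose"]);p=np.c_[P,np.ones(len(P))]@T.T
    return np.c_[im["cx"]+im["fx"]*p[:,0]/-p[:,2],im["cy"]-im["fy"]*p[:,1]/-p[:,2]]
def world(x,P):
    c,s=np.cos(x[2]),np.sin(x[2]);P=np.asarray(P,float)
    return P@np.array([[c,s,0],[-s,c,0],[0,0,1]])+[x[0],x[1],0]
E
python3 - <<'E'
from h import *
d=pickle.load(open("d0.pkl","rb"))
c1=lambda a:np.array(a)/3.33+[180,165]-.35
c2=lambda a:np.array(a)/3.6+[150,165]-.35
def fit(P,a,b,x0):
    f=lambda x:np.r_[(proj(d["top"],world(x,P))-c1(a)).ravel(),(proj(d["scene"],world(x,P))-c2(b)).ravel()]
    r=least_squares(f,x0,loss='soft_l1');print(r.x,np.round(r.fun.reshape(-1,2),1).tolist());return r.x
# gauge: -x far from robot; corners top order: far-left, far-right, near-right, near-left
Pg=[[-75,-70,12],[-75,70,12],[75,70,12],[75,-70,12],[-15,0,213]]
# try both labelings of yaw via x0
a=[(97,62),(222,112),(161,251),(33,193),(105,90)]
# scene order for the same corners: far-left (y+)= right-far ...
b=[(763,242),(623,262),(592,138),(728,120),(702,66)]
g=fit(Pg,a,b,[600,150,3.0])
print("cap",world(g,[[-15,0,219]]),"anvil",world(g,[[-15,0,12]]))
# chest: handle ends + lid corners z=107
Pc=[[-70,120,145],[-70,30,145],[-70,-30,145],[-70,-120,145],[85,150,107],[85,-150,107]]
Pc[0][1],Pc[1][1],Pc[2][1],Pc[3][1]=125,25,-25,-125
c=fit(Pc,[(453,269),(578,271),(627,274),(748,277),(430,108),(749,116)],[(336,149),(224,197),(183,216),(66,268),(437,288),(124,434)],[550,-180,0])
print(world(c,[[-70,75,145],[-70,-75,145],[85,0,100]]))
E
```

```text
[587.37141667 201.60747462   2.84995615] [[0.5, -1.1], [1.4, 0.2], [0.7, -0.2], [0.1, 0.3], [0.8, -0.7], [0.7, -1.3], [0.3, -1.7], [0.5, -1.0], [0.0, -0.6], [0.3, -0.4]]
cap [[601.73803614 197.2946745  219.        ]] anvil [[601.73803614 197.2946745   12.        ]]
[ 5.73591907e+02 -2.40229693e+02  8.75430221e-02] [[2.3, -0.4], [-1.0, -0.0], [1.4, -0.4], [-0.6, -0.3], [0.5, -0.7], [2.2, -0.3], [-1.6, -0.9], [1.7, -1.7], [-1.3, -0.5], [1.6, -1.6], [0.7, -2.1], [-0.1, 0.5]]
[[ 497.30262436 -171.63708879  145.        ]
 [ 510.41731134 -321.06267223  145.        ]
 [ 658.26640407 -232.79803729  100.        ]]
```

```bash

python3 -m handwheel '[[[0,0,0],[-0.030,-0.0136,-0.006],1],[[0,0,0],[-0.030,-0.0136,-0.006],1],[[0,0,0],[-0.030,-0.0136,-0.006],1],[[0,0,0],[-0.030,-0.0136,-0.006],1],[[0,0,0],[-0.030,-0.0136,-0.006],1]]'
python3 -m handwheel '[[[0,0,0],[-0.030,-0.0136,0],1],[[0,0,0],[-0.030,-0.0136,0],1],[[0,0,0],[-0.030,-0.0136,0],1],[[0,0,0],[-0.030,-0.0136,0],1],[[0,0,0],[-0.030,-0.0136,0],1]]'
python3 -m handwheel '[[[0,0,0],[-0.030,-0.0136,0],1],[[0,0,0],[-0.030,-0.0136,0],1],[[0,0,0],[-0.030,-0.0136,0],1],[[0,0,0],[-0.020,-0.009,0],1],[[0,0,0],[-0.010,-0.0046,0],1]]'
python3 -m handwheel '[[[0,0,0],[-0.020,-0.009,0],1],[[0,0,0],[-0.010,-0.0046,0],1],[[0,0,0],[0,0,0],1],[[0,0,0],[0,0,0],1]]'
python3 - <<'E'
from cell import ctrl
import cv2
s=ctrl.read_state();print(s['eef_pos'],s['tool_rot'],s['force'])
im=ctrl.get_image("wrist");print({k:im[k] for k in im if k!='pixels'})
a=cv2.cvtColor(im["pixels"],cv2.COLOR_RGB2BGR)
t=cv2.cvtColor(ctrl.get_image("scene")["pixels"],cv2.COLOR_RGB2BGR)
t=cv2.resize(t[130:250,290:400],None,fx=3.5,fy=3.5,interpolation=cv2.INTER_CUBIC);cv2.imwrite("pics/w1.png",cv2.resize(a,None,fx=.75,fy=.75));cv2.imwrite("pics/w1both.png",__import__('numpy').hstack([cv2.resize(a,(400,300)),t[:300,:385]]))
E
```

```text
clock: 0.52
eef_pos: [395.1, 451.9, 261.1]
tool_rot: [-3.141, -0.0, 2.678]
force: [1.4, 0.3, 0.9]
width: 25.2
gripper_force: 0.0
clock: 0.93
eef_pos: [498.8, 324.0, 261.0]
tool_rot: [-3.141, -0.0, 2.678]
force: [-0.7, 0.3, 0.1]
width: 0.1
gripper_force: 0.0
clock: 1.35
eef_pos: [583.3, 218.7, 260.8]
tool_rot: [-3.14, 0.002, 2.673]
force: [0.4, -0.4, 0.3]
width: 0.3
gripper_force: 0.0
clock: 1.68
eef_pos: [601.4, 198.3, 261.0]
tool_rot: [3.141, -0.001, 2.678]
force: [-0.5, 1.1, 0.5]
width: 0.0
gripper_force: 0.0
[601.35082571 198.32338793 261.01066651] [ 3.14148972e+00 -1.25769735e-03  2.67777273e+00] [-0.51065213  1.13461146  0.5288723 ]
{'fx': 325.19226210127806, 'fy': 325.19226210127806, 'cx': 280.1636343774836, 'cy': 209.92632935750024, 'T_tool_cam': array([[-8.18027527e-05,  9.57371646e-01,  2.88859003e-01,
         7.33126858e+01],
       [ 9.99999405e-01, -2.35859660e-04,  1.06490728e-03,
         7.72810774e-01],
       [ 1.08764222e-03,  2.88858919e-01, -9.57371058e-01,
        -1.42473467e+02],
       [ 0.00000000e+00,  0.00000000e+00,  0.00000000e+00,
         1.00000000e+00]])}
```

View pics/w1both.png

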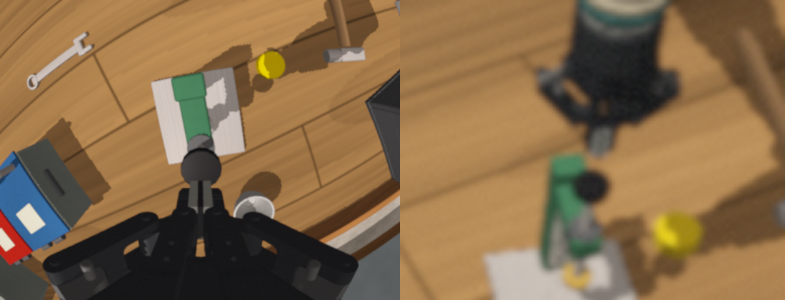

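The wrist view shows the cap just ahead of the fingertips, centred at about full-image pixel (283,234), or (202,167) in the left pane. The column lies above it in the picture. I'll compute its position.

```bash
cat >> h.py <<'E'
from scipy.spatial.transform import Rotation as Ro
def wray(im,eef,rot,px):
    """world origin and direction of a wrist-camera pixel"""
    u,v=px[0]-im["cx"],px[1]-im["cy"];r=np.hypot(u,v);t=r/im["fx"]
    dc=np.array([np.sin(t)*u/r,-np.sin(t)*v/r,-np.cos(t)])
    R=Ro.from_euler('xyz',rot).as_matrix();T=im["T_tool_cam"]
    return R@T[:3,3]+eef,R@T[:3,:3]@dc
def atz(im,eef,rot,px,z):
    o,d=wray(im,eef,rot,px);return o+d*(z-o[2])/d[2]
E
python3 - <<'E'
from h import *
from cell import ctrl
im=ctrl.get_image("wrist");s=ctrl.read_state()
for px,z in[((283,234),217),((214,116),12),((325,95),12),((342,214),12)]:
    print(atz(im,s['eef_pos'],s['tool_rot'],px,z))
# threshold dark cap
a=im["pixels"].astype(int)
m=(a.max(2)<75)[190:300,230:330];ys,xs=np.nonzero(m);
for y in range(0,90,8):
    q=np.nonzero(m[y])[0];print(y+190,(q.min()+230,q.max()+230,len(q)) if len(q) else None)
E
```

```text
[600.42166866 202.4806991  217.        ]
[499.66934967 161.52419393  12.        ]
[536.80690171 291.59549952  12.        ]
[680.91998956 248.68182303  12.        ]
190 None
198 (np.int64(288), np.int64(296), 9)
206 (np.int64(286), np.int64(294), 9)
214 (np.int64(263), np.int64(297), 35)
222 (np.int64(257), np.int64(303), 47)
230 (np.int64(253), np.int64(306), 54)
238 (np.int64(254), np.int64(307), 54)
246 (np.int64(254), np.int64(305), 52)
254 (np.int64(258), np.int64(301), 27)
262 (np.int64(276), np.int64(284), 9)
270 (np.int64(251), np.int64(310), 40)
278 (np.int64(249), np.int64(311), 42)
```

The cap centre is within 3 mm of the tool axis, and its radius is 18 mm. I can press straight down.

```bash

python3 -m handwheel '[[[0,0,0],[0.001,0.0015,0.020],1],[[0,0,0],[0,0,0.015],1],[[0,0,0],[0,0,0.008],1],[[0,0,0],[0,0,0.008],1],[[0,0,0],[0,0,0.006],1]]'
python3 -m handwheel '[[[0,0,0],[0,0,0.003],1],[[0,0,0],[0,0,0.003],1],[[0,0,0],[0,0,0],1],[[0,0,0],[0,0,0],1]]'
```

```text
clock: 2.25
eef_pos: [600.8, 200.7, 204.1]
tool_rot: [3.141, -0.002, 2.679]
force: [-1.3, 1.7, 3.6]
width: 0.0
gripper_force: 1.7
clock: 2.58
eef_pos: [602.0, 199.9, 198.8]
tool_rot: [3.14, 0.0, 2.678]
force: [-2.4, 1.7, 2.7]
width: 0.1
gripper_force: 1.7
```

```bash

for i in 1 2 3; do python3 -m handwheel '[[[0,0,0],[0,0,0.002],1],[[0,0,0],[0,0,0],1]]' | grep -E "eef|^force"; done
```

```text
eef_pos: [602.2, 199.8, 196.6]
force: [-1.9, 1.6, 4.0]
eef_pos: [602.2, 199.7, 194.4]
force: [-1.1, 2.8, 3.6]
eef_pos: [602.2, 199.7, 192.2]
force: [0.1, 3.8, 3.9]
```

```bash

for i in 1 2 3 4; do python3 -m handwheel '[[[0,0,0],[0,0,0.002],1],[[0,0,0],[0,0,0],1]]' | grep -E "eef|^force"; done
```

```text
eef_pos: [602.2, 199.7, 190.3]
force: [-1.0, 2.8, 4.8]
eef_pos: [602.2, 199.7, 188.3]
force: [-0.4, 3.1, 5.1]
eef_pos: [602.2, 199.7, 186.4]
force: [-0.1, 2.7, 4.6]
eef_pos: [602.2, 199.7, 184.5]
force: [-0.8, 3.4, 5.7]
```

```bash

for i in 1 2 3; do python3 -m handwheel '[[[0,0,0],[0,0,0.002],1],[[0,0,0],[0,0,0],1],[[0,0,0],[0,0,0],1]]' | grep -E "clock|eef|^force"; done
```

```text
clock: 4.0
eef_pos: [602.2, 199.7, 183.1]
force: [-1.1, 2.9, 8.3]
clock: 4.25
eef_pos: [602.3, 199.8, 183.0]
force: [-5.5, 2.5, 18.9]
clock: 4.5
eef_pos: [602.3, 199.8, 182.9]
force: [-7.9, 0.6, 29.3]
```

The foot stopped hard with the cap at z = 183 mm, which is 36 mm of travel. The force jumped from about 6 N to 29 N there, and the joint's own stop is at 50 mm. So the disc is the **short** one (24 mm) and I need the **red** lid. I'll retract and move over to it.

```bash

python3 -m handwheel '[[[0,0,0],[0,0,-0.015],1],[[0,0,0],[0,0,-0.025],1],[[0,0,0],[0,0,-0.03],1],[[0,0,6],[0,0,-0.03],1],[[0,0,6.5],[0,0,-0.02],0.5]]' >/dev/null
python3 -m handwheel '[[[0,0,6.5],[0,0,0],0],[[0,0,6.5],[0,0,0],0],[[0,0,6.5],[0,0,0],0],[[0,0,6.5],[0,0,0],0],[[0,0,6.5],[0,0,0],0]]' >/dev/null
python3 -m handwheel '[[[0,0,6.5],[-0.015,-0.004,0],0],[[0,0,6.5],[-0.03,-0.008,0],0],[[0,0,0.4],[-0.03,-0.008,0],0],[[0,0,0],[-0.035,-0.0095,0],0],[[0,0,0],[-0.035,-0.0095,0],0]]'
python3 -m handwheel '[[[0,0,0],[-0.035,-0.0095,0],0],[[0,0,0],[-0.035,-0.0095,0],0],[[0,0,0],[-0.035,-0.0095,0],0],[[0,0,0],[-0.035,-0.0095,0],0],[[0,0,0],[-0.035,-0.0095,0],0]]'
python3 -m handwheel '[[[0,0,0],[-0.035,-0.0095,0],0],[[0,0,0],[-0.035,-0.0095,0],0],[[0,0,0],[-0.03,-0.0095,0],0],[[0,0,0],[-0.02,-0.006,0],0],[[0,0,0],[0,0,0],0]]'
```

```text
clock: 5.75
eef_pos: [581.9, 47.9, 297.2]
tool_rot: [-3.139, 0.003, 1.658]
force: [0.6, -1.1, -0.5]
width: 85.2
gripper_force: 0.0
clock: 6.17
eef_pos: [549.2, -130.8, 297.6]
tool_rot: [-3.139, 0.001, 1.657]
force: [0.7, 0.6, -0.5]
width: 85.8
gripper_force: 0.0
clock: 6.58
eef_pos: [523.1, -258.1, 297.8]
tool_rot: [-3.137, 0.005, 1.648]
force: [-0.1, 0.1, -1.0]
width: 85.5
gripper_force: 0.0
```

```bash

python3 -m handwheel '[[[0,0,0],[0,0,0],0],[[0,0,0],[0,0,0],0]]'
python3 - <<'E'
from cell import ctrl
import cv2,pickle
s=ctrl.read_state();im=ctrl.get_image("wrist");pickle.dump((s['eef_pos'],s['tool_rot'],im),open("w2.pkl","wb"))
cv2.imwrite("pics/w2.png",cv2.cvtColor(im["pixels"],cv2.COLOR_RGB2BGR))
E
```

```text
clock: 6.75
eef_pos: [526.7, -249.8, 297.6]
tool_rot: [-3.14, -0.001, 1.658]
force: [-0.6, 0.2, 1.4]
width: 85.3
gripper_force: 0.0
```

View pics/w2.png

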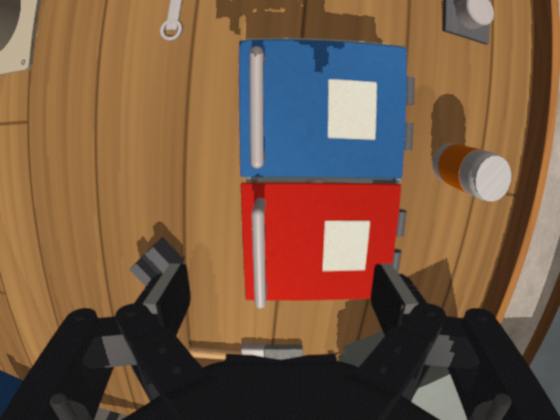

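The wrist view shows both lids shut, with the blue bar running from (257,47) to (257,167) and the red bar from (259,200) to (261,306). The red lid is the chest's -y half, which matches the description.

```bash
python3 - <<'E'
from h import *
e,r,im=pickle.load(open("w2.pkl","rb"))
p=[atz(im,e,r,q,148) for q in[(257,47),(257,167),(259,200),(261,306)]]
print(np.round(p,1),[np.linalg.norm(p[i]-p[i+1]) for i in(0,2)])
a=p[0]-p[3];print("yaw",np.arctan2(-a[0],a[1]))
m=(p[2]+p[3])/2;print("mid",m)
t=Ro.from_euler('xyz',r).as_matrix().T@(np.array([m[0],m[1],145])-e);print("tool shift TCP->bar centre",t)
E
```

```text
[[ 494.7 -116.3  148. ]
 [ 503.6 -225.2  148. ]
 [ 507.6 -256.   148. ]
 [ 517.1 -372.3  148. ]] [np.float64(109.29127557374063), np.float64(116.60423030585929)]
yaw 0.08741459223403061
mid [ 512.35912982 -314.15904151  148.        ]
tool shift TCP->bar centre [-62.95229809 -19.58963472 152.55301832]
```

```bash

python3 -m handwheel '[[[0,0,0],[-0.025,-0.007,0.01],0],[[0,0,0],[-0.025,-0.007,0.02],0],[[0,0,0],[-0.017,-0.0055,0.025],0],[[0,0,0],[0,0,0.025],0],[[0,0,0],[0,0,0.02],0]]' >/dev/null
python3 -m handwheel '[[[0,0,0],[0,0,0.02],0],[[0,0,0],[0,0,0.02],0],[[0,0,0],[0,0,0.015],0],[[0,0,0],[0,0,0.01],0],[[0,0,0],[0,0,0.004],0]]'
python3 -m handwheel '[[[0,0,0],[0,0,0],0],[[0,0,0],[0,0,0],0]]'
python3 - <<'E'
from cell import ctrl
import cv2
im=ctrl.get_image("wrist")
cv2.imwrite("pics/w3.png",cv2.cvtColor(im["pixels"],cv2.COLOR_RGB2BGR))
E
```

```text
clock: 7.63
eef_pos: [513.5, -316.8, 127.6]
tool_rot: [-3.139, -0.002, 1.661]
force: [-0.5, 0.2, 0.6]
width: 85.6
gripper_force: 0.0
clock: 7.8
eef_pos: [514.3, -318.5, 129.9]
tool_rot: [3.141, 0.001, 1.659]
force: [1.6, 0.0, 0.0]
width: 85.4
gripper_force: 0.0
```

View pics/w3.png

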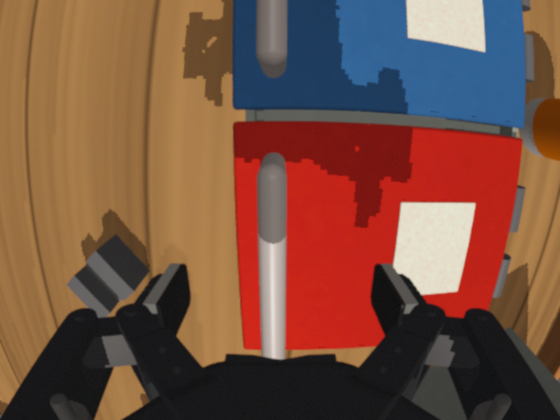

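The red bar lies between the fingers at column 273, against a centre of 280, so it is about 2.5 mm off. I'll nudge by that much and close.

```bash

python3 -m handwheel '[[[0,0,0],[0,-0.0025,0],0.5],[[0,0,0],[0,0,0.001],0.7],[[0,0,0],[0,0,0],0.85],[[0,0,0],[0,0,0],1],[[0,0,0],[0,0,0],1]]'
python3 -m handwheel '[[[0,0,0],[0,0,0],1],[[0,0,0],[0,0,0],1],[[0,0,0],[0,0,0],1]]'
```

```text
clock: 8.27
eef_pos: [511.3, -318.9, 128.5]
tool_rot: [3.141, 0.0, 1.658]
force: [-0.2, 0.1, -0.1]
width: 25.6
gripper_force: 0.0
clock: 8.52
eef_pos: [510.7, -318.9, 128.5]
tool_rot: [-3.141, -0.0, 1.658]
force: [-2.8, 0.4, 3.8]
width: 9.8
gripper_force: 58.5
```

Gripped on the bar at 58 N. I'll lift along the hinge arc with the tool kept vertical, so the round bar turns in the pads.

```bash

python3 -m handwheel '[[[0,0,0],[0,0.0021,-0.0068],1],[[0,0,0],[0,0.0024,-0.0066],1],[[0,0,0],[0,0.0027,-0.0065],1],[[0,0,0],[0,0.0030,-0.0064],1],[[0,0,0],[0,0,0],1]]'
python3 -m handwheel '[[[0,0,0],[0,0.0032,-0.0062],1],[[0,0,0],[0,0.0035,-0.0061],1],[[0,0,0],[0,0.0038,-0.0059],1],[[0,0,0],[0,0.0041,-0.0058],1],[[0,0,0],[0,0,0],1]]'
```

```text
clock: 8.93
eef_pos: [520.8, -318.0, 155.4]
tool_rot: [-3.14, -0.0, 1.659]
force: [-3.4, -1.0, -4.6]
width: 9.9
gripper_force: 58.5
clock: 9.35
eef_pos: [534.9, -316.9, 179.8]
tool_rot: [-3.139, -0.0, 1.658]
force: [-7.2, -1.0, -2.4]
width: 9.7
gripper_force: 58.5
```

```bash

python3 -m handwheel '[[[0,0,0],[0,0.0043,-0.0056],1],[[0,0,0],[0,0.0045,-0.0054],1],[[0,0,0],[0,0.0047,-0.0052],1],[[0,0,0],[0,0.0050,-0.0050],1],[[0,0,0],[0,0,0],1]]'
python3 -m handwheel '[[[0,0,0],[0,0.0052,-0.0048],1],[[0,0,0],[0,0.0054,-0.0045],1],[[0,0,0],[0,0.0056,-0.0043],1],[[0,0,0],[0,0.0057,-0.0040],1],[[0,0,0],[0,0,0],1]]'
python3 -m handwheel '[[[0,0,0],[0,0.0059,-0.0038],1],[[0,0,0],[0,0.0061,-0.0035],1],[[0,0,0],[0,0,0],1],[[0,0,0],[0,0,0],1],[[0,0,0],[0,0,0],1]]'
python3 - <<'E'
from cell import ctrl
import cv2,numpy as np
w=ctrl.get_image("wrist")["pixels"];t=ctrl.get_image("top")["pixels"];t=t[150:270,170:420]
t=cv2.resize(t,(400,192));p=np.zeros((300,800,3),np.uint8);p[:,:400]=cv2.resize(w,(400,300));p[:192,400:]=t
cv2.imwrite("pics/w4.png",cv2.cvtColor(p,cv2.COLOR_RGB2BGR))
E
```

```text
clock: 9.77
eef_pos: [552.6, -315.3, 201.3]
tool_rot: [-3.138, -0.001, 1.658]
force: [-9.0, -0.1, 0.9]
width: 9.4
gripper_force: 58.6
clock: 10.18
eef_pos: [574.2, -313.4, 220.3]
tool_rot: [-3.138, -0.001, 1.658]
force: [-12.0, 1.4, 11.1]
width: 9.8
gripper_force: 58.8
clock: 10.6
eef_pos: [585.9, -312.4, 228.0]
tool_rot: [-3.139, -0.001, 1.658]
force: [-12.8, 1.8, 13.4]
width: 9.5
gripper_force: 59.4
```

View pics/w4.png

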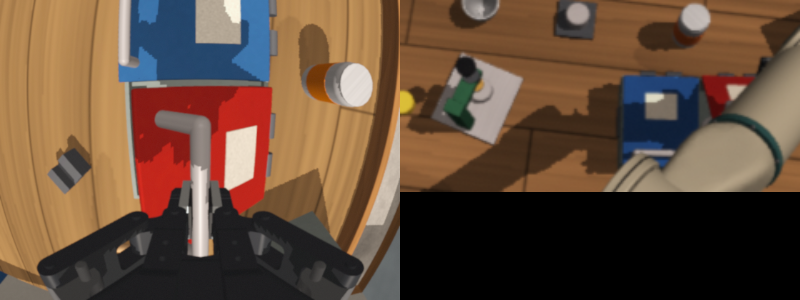

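The wrist view shows the red bar still in the pads with the red lid raised and the blue lid shut. The top view shows the disc still at its place under the gauge, with the foot up. The TCP chord of 125 mm on the 161 mm radius gives 45.5°. I'll hold briefly and hand in.

```bash

python3 -m handwheel '[[[0,0,0],[0,0,0],1],[[0,0,0],[0,0,0],1],[[0,0,0],[0,0,0],1],[[0,0,0],[0,0,0],1],[[0,0,0],[0,0,0],1]]'
python3 -c "
from cell import ctrl
print(ctrl.finish_job())"
```

```text
clock: 11.12
eef_pos: [585.8, -312.4, 228.0]
tool_rot: [-3.139, -0.001, 1.657]
force: [-11.5, 1.3, 13.4]
width: 9.8
gripper_force: 59.4
the job is handed in; nothing more can be done
None
```

The gauge stopped at 36 mm of travel, so the disc is the short (24 mm) one; I lifted the red lid to about 45.5°, worked out from the arm's movement, and handed the job in at 11.1 s with the gripper still holding it and the blue lid shut; no verdict came back.

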